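# Collar and raise the rod of a painter's lamp stand

## Robot

A 6-joint arm with a two-finger parallel gripper is mounted at the origin on the work surface. World frame = base frame: x ahead of the robot, y to its left, z up, the work surface at z = 0. Lengths are in m, angles in rad, forces in N, time in s.
With the tool pointing down it reaches from about 0.3 to 0.875 m from the base axis. Payload 6.4 kg.
Tool frame: the origin (TCP) lies at the very end of the fingers, on their centre line; the grasp point (between the pads) lies 19 mm behind it; z points along the fingers, y is the line along which they close (so a half turn about z gives the same grasp; the last joint's range is limited). The gripper opens to 85 mm and grips with 20 to 120 N. Pads are 22 mm wide; open, the fingers measure 114 mm over their backs; the gripper's body (76 mm by 85 mm) begins 54 mm behind the grasp point. The pads swing forward as they close: fully open they stand 13 mm farther back than shut.
Start: joints at [-0.206, 0.181, 1.607, -0, 1.354, -0.206], TCP at [0.575, 0, 0.231] pointing down, gripper open.
Joint ranges: [-2.99, 2.99], [-0.89, 2.07], [0.3, 2.58], [-1.14, 4.28], [0, 2.63], [-3.12, 3.12]. Speed limits (rad/s): [2.57, 2.57, 3.01, 3.14, 3.14, 3.14].

## Interface

Orientations are given as a unit quaternion [w, x, y, z].
In Python, from bench import * gives the robot as it stands. The module is installed in compiled form; this text tells all that it offers.
- The arm moves only by the tool arm_command, never from a script. Its arguments are lists of equal length, an entry for each row: "dp": the shift along the tool's x, y, z in units of 0.25 m (1.0 is 0.25 m), a list of three; "turn": the turn, a rotation vector about the tool's x, y, z in units of 30 degrees (1.0 is 30 degrees), a list of three; "jaw": the opening, from 0 (shut) to 1 (fully open). A call has 1 to 5 rows; each row is the pose to reach, as a shift and turn from the pose commanded when the call began, along the tool's axes at that moment; what a row does not reach only later rows make up. A row lasts 1/8 s, in which the tool goes at most 62.5 mm and 10.7 degrees, less where a joint would pass 70% of its speed; a pose out of reach is approached as far as the arm can. A call with a number of a shift or a turn outside -1 to 1 is refused whole. A call with a gripper value outside its range is refused whole. The fingers move at their own pace and stop on an object; the grip force is fixed at half the most. Time passes only in rows, so rows that repeat a pose let the fingers close. It gives the time, the measured TCP pose, the force, the opening and the grip force at its end, in the units of the state.
- get_obs(): the state, without advancing time (a new reading comes with each control period).
- camera(name): name is "scene" or "side" or "wrist"; returns the picture (420x560x3 uint8, blue, green, red); there is no depth.
- get_calibration(name): a dict with "camera_matrix" (3x3 intrinsics, pixels), "R" (3x3) and "t" (3): a world point X has camera coordinates R X + t; the wrist camera has in their place "mount" (4x4, takes a point from camera to tool coordinates, whose origin is the TCP and whose axes are the flange's). Camera axes: x right, y down, z forward; pixel columns grow to the right and rows downward; lengths in m; the calibration is good to about 2 mm. The wrist camera is an equidistant fisheye: a pixel r from the principal point sees the ray r / f radians off the axis. A picture is of the moment at which its call begins: read the wrist's pose just before it. get_calibration takes no time and is no camera call.
- hand_in(): hands the job in; it is judged then, once.
The state is a dict: "time_s": time; "q": joint angles; "dq": joint speeds; "joint_efforts": joint torques, N m; "eef_pos": TCP position; "eef_rot": TCP orientation; "wrist_force": force on the tool from outside, world axes, zero at the start; "torque": the same for the moment, N m; "opening": opening from 0.0 (shut) to 1.0 (fully open); "grasp_force": force on a finger pad.
Only numpy, scipy, OpenCV 4.12 (cv2) and the standard library are available. Lean on these libraries where they do the work, as an engineer would, in place of code of your own. Each camera call takes 0.05 s, during which the arm holds its last target. There are 200 camera calls.

## Task

The painter wants the small lamp stand taller: slip the loose stop collar over the top of the stand's rod and lower it gently, without letting it drop, until it sits flat on the mouth of the tube. Then take the rod above the collar and draw it straight up out of the tube by 8 cm, leaving the collar on the tube and neither forcing the rod sideways nor lifting, tipping or dragging the stand. Finish while still holding the rod there, steady and upright, so that the painter can tighten the collar's thumbscrew; leave everything else on the table where it lies.

Things in the scene. Friction and masses are not known exactly. Their poses are not given: they have to be found in the camera images.
- stand: Low lamp stand, loose on the table, 2.4 kg: round grey cast foot 160 mm in diameter, 16 mm thick, with a central upright steel tube 29 mm in diameter whose top 14 mm is a black bush 37 mm in diameter; the tube's mouth is 150 mm above the table. Bore 17.2 mm in diameter, down to 16 mm above the table. Origin: centre of the foot's underside, z up along the tube.
- tube_mouth (a point): Centre of the tube's mouth (top face of the black bush), 150 mm above the stand's underside.
- rod: Round steel rod, 16 mm in diameter, 198 mm long, 0.2 to 0.42 kg, loose in the tube (0.6 mm play all round), resting on the bore's bottom with 64 mm standing out; sinks back if let go. Top 6 mm taper to 10 mm; shallow groove 14 to 22 mm below the top. With the collar on, 40 mm is left above it to grip. Origin: centre of its lower end (16 mm above the stand's underside at the start), z up.
- rod_top (a point): Centre of the rod's top face, 198 mm above its lower end.
- collar: Stop collar lying flat: aluminium ring, 40 mm outer diameter, 24 mm high, 19 mm bore, about 70 g; a thumbscrew with a black head 17 mm in diameter sticks out sideways at half height, to 40 mm from the ring's axis. Origin: centre of the ring's underside, z up along the bore, x towards the thumbscrew, so grip it along y. Any turn about the rod will do.
- dipper: Bystander: small dark steel palette cup, 46 mm in diameter, 28 mm high, standing near the thumbscrew side of the collar (about 100 mm between centres). Origin: centre of its underside.
- paint_tube: Bystander: metal paint tube 115 mm long, 36 mm wide, 29 mm high, lying beside the stand's foot. Origin: middle of its underside.
- big_tube: Bystander: larger metal paint tube 140 mm long, 45 mm wide, 36 mm high, lying on the robot's right. Origin: middle of its underside.
- tape: Bystander: roll of masking tape lying flat, 100 mm in diameter with a 76 mm hole, 25 mm high, in the middle close to the robot. Origin: centre of its underside.
- palette_knife: Bystander: palette knife lying along x in the middle of the table, 240 mm long, 24 mm wide, 19 mm high, wooden handle towards the robot. Origin: near its ferrule, on the table.
- lamp_head: Bystander: the stand's round white lamp head lying face down on the robot's left, 128 mm in diameter, 53 mm high, with a wire yoke and a socket reaching to 125 mm from its centre. Origin: centre of its underside.

How it is judged:
By the outcome, as a careful person would: the job done as asked, in the order asked, and still so for the second after the job is handed in, while the arm keeps its last pose, push and grip.
It also fails if it takes over 61 s, if anything falls off the work surface, if the arm or the gripper's body presses on something with over 40 N, if the wrist force passes 120 N, or if a joint passes its speed limit or range.

## Working session

There is one attempt and no reset: what is moved stays moved. The work goes in short steps, Python scripts to look and compute and a tool call to move; the robot and the scene stay as the last step left them, time stands still between calls to the robot, and variables do not carry over. Pictures are saved under pics/ and viewed, at most 10 in all, crops included, and the job is handed in when it is done.

Besides the shell and the picture viewer there is one more tool, called after "Emit:" as name(argument=value, ...) on one line, values as JSON. arm_command: Moves the arm, as the interface text tells. Its arguments: {"type":"object","properties":{"dp":{"type":"array"},"turn":{"type":"array"},"jaw":{"type":"array"}},"required":["dp","turn","jaw"]}

```bash
mkdir -p pics
python3 - <<'E'
from bench import *
import cv2,numpy as np
o=get_obs();print({k:np.round(v,3).tolist() for k,v in o.items()})
for n in ("scene","side","wrist"):
    cv2.imwrite(f"pics/{n}0.png",camera(n)); c=get_calibration(n); print(n,{k:np.round(np.array(v),4).tolist() for k,v in c.items()} )
E
```

```text
{'time_s': 0.0, 'q': [-0.206, 0.182, 1.608, -0.0, 1.354, -0.206], 'dq': [-0.001, -0.0, 0.003, 0.001, 0.001, 0.0], 'joint_efforts': [0.0, -44.487, -35.134, -0.0, 0.009, 0.0], 'eef_pos': [0.574, 0.0, 0.23], 'eef_rot': [-0.001, 0.707, 0.707, -0.0], 'wrist_force': [-0.277, -0.105, 0.039], 'torque': [-0.005, 0.044, 0.037], 'grasp_force': 0.0, 'opening': 0.999}
scene {'camera_matrix': [[466.9616, 0.0, 275.9034], [0.0, 466.9616, 216.1678], [0.0, 0.0, 1.0]], 'R': [[0.8598, 0.5104, 0.0153], [0.3876, -0.6328, -0.6703], [-0.3324, 0.5823, -0.7419]], 't': [-0.4866, -0.1037, 1.5709]}
side {'camera_matrix': [[502.5734, 0.0, 279.6493], [0.0, 502.5734, 207.3138], [0.0, 0.0, 1.0]], 'R': [[0.7055, -0.7086, -0.0141], [-0.4389, -0.4212, -0.7937], [0.5565, 0.5661, -0.6081]], 't': [-0.4098, 0.3784, 1.3645]}
wrist {'camera_matrix': [[325.1923, 0.0, 280.5519], [0.0, 325.1923, 208.8373], [0.0, 0.0, 1.0]], 'mount': [[-0.0007, -0.9447, -0.3279, 0.0848], [1.0, -0.0005, -0.0006, 0.0002], [0.0004, -0.3279, 0.9447, -0.1414], [0.0, 0.0, 0.0, 1.0]]}
```

View pics/scene0.png

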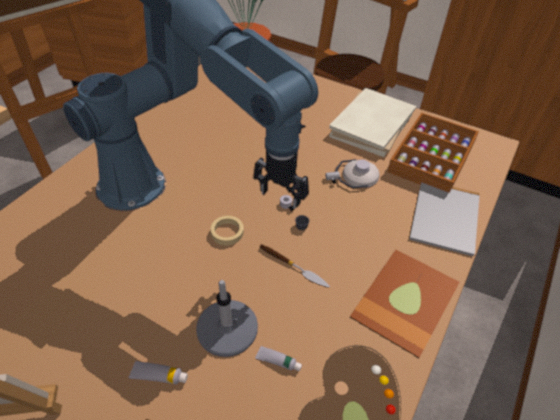

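View pics/side0.png

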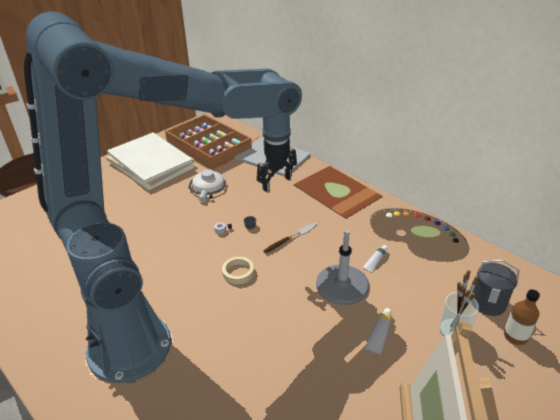

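View pics/wrist0.png

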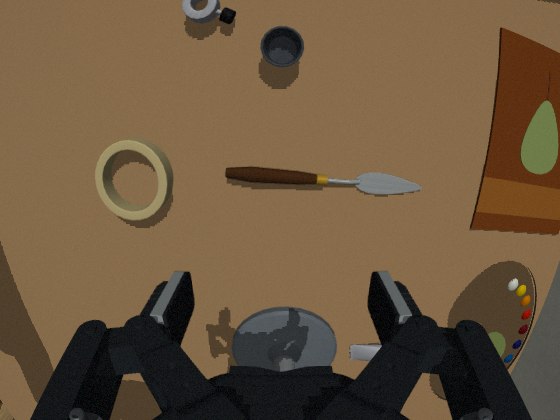

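The wrist view shows the collar at (203,8) with its screw pointing towards (228,16), the dipper at (282,47) and the stand's foot at (285,343). In the scene view the collar is at (286,201) and the rod top at (222,283). In the side view they are at (221,228) and (346,233).

```bash
cat > h.py <<'E'
from bench import *
import cv2,numpy as np
from scipy.spatial.transform import Rotation as Ro
def pose():
    o=get_obs(); q=np.array(o["eef_rot"]); return np.array(o["eef_pos"]),Ro.from_quat(q[[1,2,3,0]]).as_matrix()
def ray(n,uv,P=None):
    c=get_calibration(n);K=np.array(c["camera_matrix"])
    a=np.array([(uv[0]-K[0,2])/K[0,0],(uv[1]-K[1,2])/K[1,1]])
    if n=="wrist":
        p,R=P; M=np.array(c["mount"]); r=np.hypot(*a)+1e-12
        d=np.r_[a/r*np.sin(r),np.cos(r)]
        return p+R@M[:3,3], R@M[:3,:3]@d
    R=np.array(c["R"]);d=R.T@np.r_[a,1]; return -R.T@np.array(c["t"]), d/np.linalg.norm(d)
def plane(r,z): o,d=r; return o+d*(z-o[2])/d[2]
def tri(*rs):
    A=[np.eye(3)-np.outer(d,d) for o,d in rs]
    X=np.linalg.solve(sum(A),sum(a@o for a,(o,d) in zip(A,rs)))
    return X,[round(1000*np.linalg.norm(a@(X-o)),1) for a,(o,d) in zip(A,rs)]
def proj(X,P):
    c=get_calibration("wrist");K=np.array(c["camera_matrix"]);M=np.array(c["mount"]);p,R=P
    v=M[:3,:3].T@(R.T@(np.array(X)-p)-M[:3,3]); r=np.arctan2(np.hypot(v[0],v[1]),v[2])
    return K[:2,2]+K[0,0]*r*v[:2]/np.hypot(v[0],v[1])
E
python3 - <<'E'
from h import *
P=pose()
np.set_printoptions(precision=4,suppress=True)
print("collar",tri(ray("scene",(286.5,201)),ray("side",(221,228)),ray("wrist",(202,8),P)))
print("collar pl",plane(ray("wrist",(202,8),P),.024),"screw",plane(ray("wrist",(228,16),P),.012),"dipper",plane(ray("wrist",(282,47),P),.028),plane(ray("wrist",(282,47),P),0))
print("rodtop",tri(ray("scene",(222,283)),ray("side",(346,233))))
print("mouth",tri(ray("scene",(223.5,293.5)),ray("side",(345,247.5))))
print("foot",plane(ray("wrist",(285,343),P),.016),plane(ray("scene",(228,327)),.016),plane(ray("side",(343,284)),.016))
s=cv2.imread("pics/scene0.png")[260:360,180:320];t=cv2.imread("pics/side0.png")[215:315,300:440]
cv2.imwrite("pics/z.png",np.hstack([cv2.resize(i,None,fx=2.8,fy=2.8,interpolation=2) for i in (s,t)]))
E
```

```text
collar (array([0.4886, 0.1945, 0.0148]), [np.float64(2.1), np.float64(1.3), np.float64(0.9)])
collar pl [0.4907 0.1907 0.024 ] screw [0.5172 0.1822 0.012 ] dipper [0.5759 0.1417 0.028 ] [0.576  0.1463 0.    ]
rodtop (array([ 0.5792, -0.2692,  0.2078]), [np.float64(1.0), np.float64(1.0)])
mouth (array([ 0.5774, -0.2686,  0.1568]), [np.float64(1.9), np.float64(1.9)])
foot [ 0.5806 -0.2444  0.016 ] [ 0.5849 -0.2745  0.016 ] [ 0.5729 -0.278   0.016 ]
```

View pics/z.png

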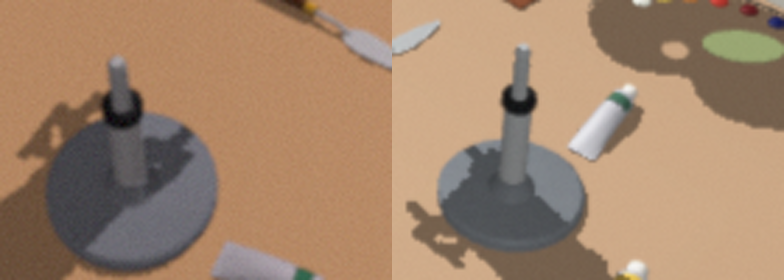

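The crops confirm the stand is upright, with the rod top at about (0.579,-0.269,0.21). Next I move over the collar and turn.

Emit:
arm_command(dp=[[0.25, -0.1, 0], [0.5, -0.2, 0], [0.75, -0.32, 0], [0.77, -0.34, 0], [0.77, -0.34, 0]], turn=[[0, 0, -0.3], [0, 0, -0.6], [0, 0, -0.9], [0, 0, -1], [0, 0, -1]], jaw=[1, 1, 1, 1, 1])

```text
time_s: 0.78
eef_pos: [0.489, 0.194, 0.2311]
eef_rot: [-0.0, 0.499, 0.867, -0.0]
wrist_force: [-0.6, 0.6, -0.8]
opening: 1.004
grasp_force: 0.0
```

Emit:
arm_command(dp=[[0, 0, 0.1], [0, 0, 0.2], [0, 0, 0.28], [0, 0, 0.28], [0, 0, 0.28]], turn=[[0, 0, -0.3], [0, 0, -0.6], [0, 0, -0.9], [0, 0, -1], [0, 0, -1]], jaw=[1, 1, 1, 1, 1])

```text
time_s: 1.4
eef_pos: [0.4905, 0.1914, 0.1609]
eef_rot: [-0.0, 0.26, 0.966, -0.0]
wrist_force: [0.3, 0.7, 0.1]
opening: 1.001
grasp_force: 0.0
```

Run:
```python
from h import *
P=pose();print(P[0],P[1][:,0],get_obs()["time_s"]);cv2.imwrite("pics/w1.png",camera("wrist"))
```

```text
[0.49048417 0.19138643 0.16087745] [-8.64627603e-01  5.02413173e-01  3.34233630e-04] 1.4
```

View pics/w1.png

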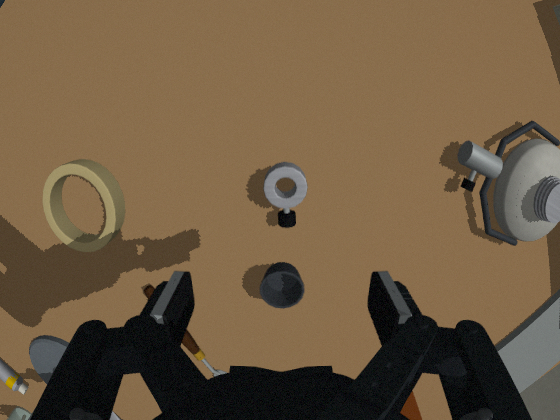

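The ring is at (287,187) with the screw head below it at (287,219), so the screw already points along tool -x. I'll measure it from here, then go down.

```bash
cat >> h.py <<'E'
def ring(img,c,w=40,s=60,v=110):
    "bright grey blob near c: min enclosing ellipse and darkish-hole centroid"
    x0,y0=int(c[0]-w),int(c[1]-w); h=cv2.cvtColor(img,cv2.COLOR_BGR2HSV)[y0:y0+2*w,x0:x0+2*w]
    m=((h[...,1]<s)&(h[...,2]>v)).astype(np.uint8)*255
    cs,hi=cv2.findContours(m,cv2.RETR_CCOMP,cv2.CHAIN_APPROX_NONE)
    out=[]
    for k,q in enumerate(cs):
        if len(q)>15: out.append((hi[0][k][3],np.round(np.array(cv2.fitEllipse(q)[0])+[x0,y0],1),np.round(cv2.fitEllipse(q)[1],1),cv2.contourArea(q)))
    return out
E
python3 - <<'E'
from h import *
np.set_printoptions(precision=4,suppress=True)
P=pose();im=cv2.imread("pics/w1.png")
for e in ring(im,(287,187)):print(e, plane(ray("wrist",e[1],P),.024), P[1].T@(plane(ray("wrist",e[1],P),.024)-P[0]))
a,b=[plane(ray("wrist",u,P),.012) for u in((286.5,190),(287,219))]
print(P[1].T@(b-a))
E
```

```text
(np.int32(-1), array([285.5, 187.4]), array([41.9, 42.5]), 1376.5) [0.4859 0.1995 0.024 ] [0.0081 0.0045 0.1372]
(np.int32(2), array([285.5, 187.2]), array([22., 23.]), 395.0) [0.4857 0.1996 0.024 ] [0.0083 0.0045 0.1372]
[-0.0288  0.0006  0.    ]
```

Emit:
arm_command(dp=[[0.03, 0.018, 0.1], [0.033, 0.018, 0.25], [0.033, 0.018, 0.35], [0.033, 0.018, 0.36], [0.033, 0.018, 0.36]], turn=[[0, 0, 0], [0, 0, 0], [0, 0, 0], [0, 0, 0], [0, 0, 0]], jaw=[1, 1, 1, 1, 1])

```text
time_s: 2.08
eef_pos: [0.486, 0.2004, 0.0722]
eef_rot: [0.001, 0.259, 0.966, 0.0]
wrist_force: [-0.3, 0.3, -0.6]
opening: 1.001
grasp_force: 0.0
```

Run:
```python
from h import *
np.set_printoptions(precision=4,suppress=True)
P=pose();im=camera("wrist");cv2.imwrite("pics/w2.png",im);print(P[0])
X=proj([.4858,.1995,.024],P);print(X)
for e in ring(im,X,55):
    w=plane(ray("wrist",e[1],P),.024);print(e,w,P[1].T@(w-P[0]))
    w1=np.array([.4905,.1914,.1609]);print(tri(ray("wrist",e[1],P),ray("wrist",(285.5,187.3),(w1,P[1])),ray("scene",(286.5,201)),ray("side",(221,228))))
```

```text
[0.486  0.2004 0.0722]
[279.0287 237.1392]
(np.int32(-1), array([279.4, 235.4]), array([52.1, 55.8]), 1517.5) [0.4849 0.2003 0.024 ] [ 0.001  -0.0007  0.0482]
(array([0.4889, 0.1975, 0.0126]), [np.float64(0.4), np.float64(0.7), np.float64(1.6), np.float64(2.1)])
```

View pics/w2.png

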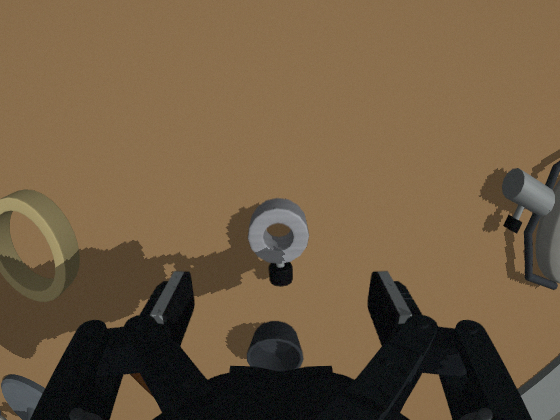

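The ring's top face is at (279,236) with the screw straight below it at (281,272). That matches the prediction, so I go down and grip.

Emit:
arm_command(dp=[[0, 0, 0.1], [0.002, -0.002, 0.2], [0.002, -0.002, 0.25], [0.002, -0.002, 0.27], [0.002, -0.002, 0.27]], turn=[[0, 0, 0], [0, 0, 0], [0, 0, 0], [0, 0, 0], [0, 0, 0]], jaw=[1, 1, 1, 1, 1])

```text
time_s: 2.75
eef_pos: [0.485, 0.2005, 0.0043]
eef_rot: [0.0, 0.259, 0.966, 0.0]
wrist_force: [-0.2, 0.3, -0.2]
opening: 0.995
grasp_force: 0.0
```

Emit:
arm_command(dp=[[0, 0, 0], [0, 0, 0], [0, 0, 0], [0, 0, 0], [0, 0, 0]], turn=[[0, 0, 0], [0, 0, 0], [0, 0, 0], [0, 0, 0], [0, 0, 0]], jaw=[0.7, 0.55, 0.45, 0.35, 0.3])

```text
time_s: 3.38
eef_pos: [0.4849, 0.2004, 0.0047]
eef_rot: [0.0, 0.259, 0.966, 0.0]
wrist_force: [-2.2, 0.6, 7.0]
opening: 0.447
grasp_force: 59.2
```

Emit:
arm_command(dp=[[0, 0, 0], [0, 0, 0], [0, 0, 0], [0, 0, 0]], turn=[[0, 0, 0], [0, 0, 0], [0, 0, 0], [0, 0, 0]], jaw=[0.2, 0.2, 0.2, 0.2])

```text
time_s: 3.88
eef_pos: [0.4849, 0.2005, 0.0047]
eef_rot: [0.0, 0.259, 0.966, 0.0]
wrist_force: [-2.9, -1.8, 6.7]
opening: 0.445
grasp_force: 59.3
```

Emit:
arm_command(dp=[[0, 0, -0.05], [0, 0, -0.2], [0, 0, -0.5], [0, 0, -0.8], [0, 0, -1]], turn=[[0, 0, 0], [0, 0, 0], [0, 0, 0], [0, 0, 0], [0, 0, 0]], jaw=[0.2, 0.2, 0.2, 0.2, 0.2])

```text
time_s: 4.5
eef_pos: [0.484, 0.2003, 0.244]
eef_rot: [0.0, 0.259, 0.966, 0.0]
wrist_force: [1.4, 0.7, -1.1]
opening: 0.447
grasp_force: 60.4
```

Run:
```python
from h import *
np.set_printoptions(precision=4,suppress=True)
P=pose();im=camera("wrist");cv2.imwrite("pics/w3.png",im);o=get_obs();print(P[0],o["opening"],o["grasp_force"],o["wrist_force"])
print((P[1].T@(np.array([.5785,-.269,P[0][2]])-P[0]))/.25)
```

```text
[0.484  0.2003 0.244 ] 0.4452549713137498 60.423081535845995 [2.5202 3.0425 6.3599]
[-1.2661 -1.4367 -0.    ]
```

View pics/w3.png

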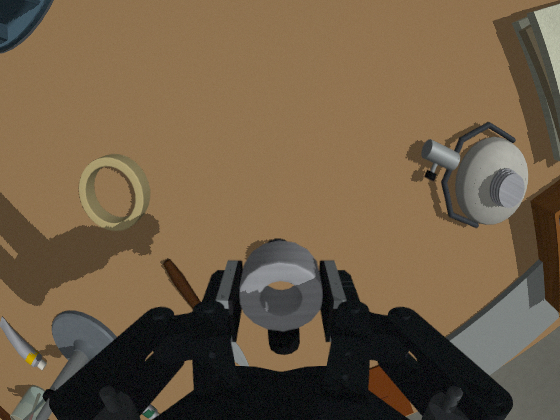

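The collar is held level with its bore visible at (281,296). I carry it towards the stand, stopping with the rod under the camera.

Emit:
arm_command(dp=[[-0.1, -0.09, -0.08], [-0.27, -0.24, -0.1], [-0.44, -0.4, -0.1], [-0.62, -0.56, -0.1], [-0.8, -0.72, -0.1]], turn=[[0, 0, 0], [0, 0, 0], [0, 0, 0], [0, 0, 0], [0, 0, 0]], jaw=[0.2, 0.2, 0.2, 0.2, 0.2])

```text
time_s: 5.18
eef_pos: [0.5678, -0.0573, 0.2668]
eef_rot: [0.0, 0.259, 0.966, 0.0]
wrist_force: [1.1, 0.8, 0.3]
opening: 0.447
grasp_force: 60.4
```

Emit:
arm_command(dp=[[-0.17, -0.15, 0], [-0.34, -0.3, 0], [-0.5, -0.46, 0], [-0.65, -0.6, 0], [-0.77, -0.7, 0]], turn=[[0, 0, 0], [0, 0, 0], [0, 0, 0], [0, 0, 0], [0, 0, 0]], jaw=[0.2, 0.2, 0.2, 0.2, 0.2])

```text
time_s: 5.8
eef_pos: [0.6467, -0.3056, 0.2662]
eef_rot: [-0.0, 0.26, 0.966, -0.0]
wrist_force: [0.7, 0.5, -1.0]
opening: 0.44
grasp_force: 60.4
```

Emit:
arm_command(dp=[[-0.02, -0.01, 0], [-0.02, -0.01, 0]], turn=[[0, 0, 0], [0, 0, 0]], jaw=[0.2, 0.2])

```text
time_s: 6.05
eef_pos: [0.6497, -0.3076, 0.2659]
eef_rot: [-0.0, 0.259, 0.966, 0.0]
wrist_force: [0.3, -0.3, -0.1]
opening: 0.448
grasp_force: 60.5
```

Run:
```python
from h import *
np.set_printoptions(precision=4,suppress=True)
P=pose();im=camera("wrist");cv2.imwrite("pics/w4.png",im);o=get_obs();print(P[0],P[1],o["opening"],o["time_s"])
print(proj([.5785,-.269,.214],P))
```

```text
[ 0.6497 -0.3076  0.2659] [[-0.8659  0.5002 -0.0007]
 [ 0.5002  0.8659  0.0009]
 [ 0.0011  0.0004 -1.    ]] 0.4468513557547008 6.1
[276.5932 106.536 ]
```

View pics/w4.png

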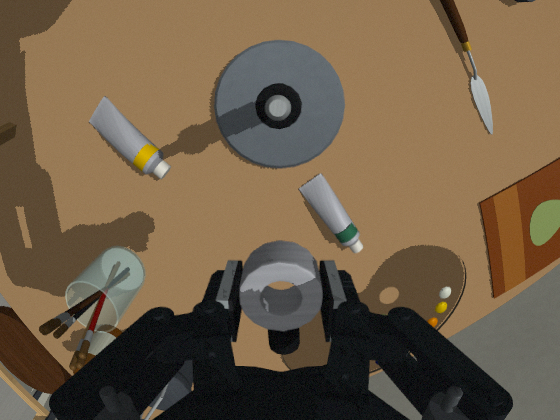

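The rod top shows at (280,105) inside the black bush, and the collar's bore is at (281,294). I'll measure both precisely.

```bash
cat >> h.py <<'E'
def rodtop(img,c,w=22,v=95):
    x0,y0=int(c[0]-w),int(c[1]-w); g=cv2.cvtColor(img,cv2.COLOR_BGR2GRAY)[y0:y0+2*w,x0:x0+2*w]
    m=(g>v).astype(np.uint8); n,l,st,ce=cv2.connectedComponentsWithStats(m)
    return [(ce[k]+[x0,y0],st[k]) for k in range(1,n) if st[k][4]>30]
def bore(img):
    "bore in hand: ellipse of top rim, pixels not bright grey inside (258..305,275..320)"
    h=cv2.cvtColor(img,cv2.COLOR_BGR2HSV)[270:322,252:312]
    return h
E
python3 - <<'E'
from h import *
np.set_printoptions(precision=4,suppress=True)
P=(np.array([.6497,-.3076,.2659]),pose()[1]);im=cv2.imread("pics/w4.png")
r=rodtop(im,(280,106))
for c,s in r: print(c,s,plane(ray("wrist",c,P),.214))
g=cv2.cvtColor(im,cv2.COLOR_BGR2GRAY)
print(g[88:124:2,262:300:2]);print(g[270:330:3,240:324:3])
cv2.imwrite("pics/z2.png",np.hstack([cv2.resize(im[y:y+100,230:330],(400,400),interpolation=2) for y in(60,240)]))
E
```

```text
[261.2727  86.8   ] [ 0  0 12 10 55] [ 0.5638 -0.2709  0.214 ]
[297.191  88.236] [29  0 15 16 89] [ 0.575  -0.2532  0.214 ]
[279.4412 106.0882] [ 11  11  22  22 374] [ 0.5791 -0.2675  0.214 ]
[297.6053 122.9605] [32 30 12 14 76] [ 0.5931 -0.2632  0.214 ]
[[103  39  19  25  25  23  23  26  20  22  26  25  27  25  26  53 104 103
  103]
 [ 39  28  19  26  25  24  18  23  24  27  26  24  28  28  28  33  51 102
  106]
 [ 21  19  22  28  22  19  20  27  20  17  18  18  27  27  25  24  29  47
  104]
 [ 23  27  30  24  30  26  25  29  32  18  22  21  26  25  21  19  25  27
   54]
 [ 22  21  25  23  21  78  99 105 110 119 116  59  24   7  23  24  24  25
   29]
 [ 17  20  27  34  79  89 101 112 120 128 129 132  96  19  23  22  25  29
   34]
 [ 25   9  34  71  79  98 137 151 151 152 141 135 130  90  16  23  21  22
   28]
 [ 15  10  55  69  94 148 150 151 145 150 147 149 137 129  50  17  26  26
   24]
 [ 16  17  66  69 137 150 149 148 145 149 146 151 140 132 104  21  23  25
   25]
 [ 17  32  68  78 152 151 153 152 147 151 147 150 142 130 108  19  23  26
   25]
 [ 21  30  63  81 150 149 150 149 1
[... 2254 characters left out ...]
 23 118  92  90  90  92  91  91  93  90  78  73  73  74  74  76  76  78
   93  95  98  96  91  94  92  90  82  30]
 [ 65 131 104  91  89  93  90  91  91  91  92  91  86  84  79  86  90  90
   89  86  85  84  86  89  86  82  76  48]
 [ 93 128 127 103  85  88  89  89  88  88  90  90  87  90  89  90  86  89
   89  90  89  88  88  89  84  75  77  62]
 [129 127 127 128 106  90  91  89  90  92  93  88  90  89  88  91  90  89
   92  92  94  90  90  86  78  80  78  75]
 [128 125 128 127 126 129  89  89  89  91  91  92  92  87  91  90  91  94
   89  87  87  88  78  76  78  80  79  79]
 [130 128 127 128 128 128 125 130  96  89  90  85  91  88  88  89  89  90
   88  75  79  77  76  77  78  80  75  75]]
```

View pics/z2.png

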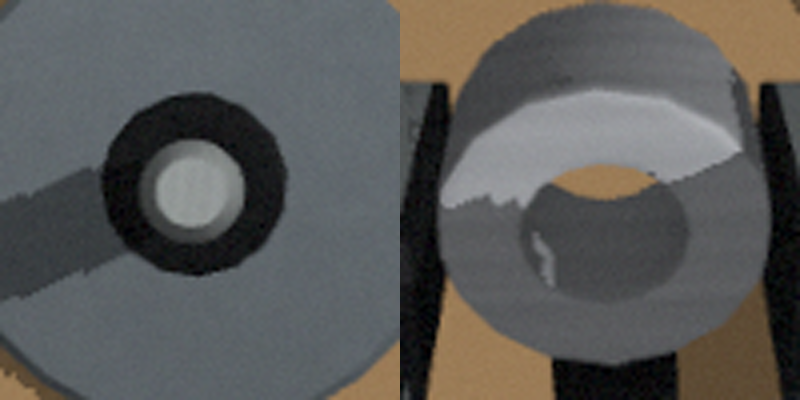

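The flat rod top is centred at (278.0,107.0), the bush at (278.8,106.0) and the collar's top bore rim at (281.3,298.2).

Run:
```python
from h import *
np.set_printoptions(precision=4,suppress=True)
R=pose()[1];P=(np.array([.6497,-.3076,.2659]),R)
I=(np.zeros(3),np.eye(3))
print("bore in tool",plane(ray("wrist",(281.25,298),I),-.0193),"outer",plane(ray("wrist",(281.5,296.5),I),-.0193))
l,r=[plane(ray("wrist",(u,297),I),-.0193) for u in(240.,323.)];print("outer diameter at that depth",r-l)
for n,u,z in(("top",(278.,107.),.214),("bush",(278.8,106.),.150)):
    w=plane(ray("wrist",u,P),z);print(n,w,R.T@(w-P[0])/.25, R.T@(w-P[0]))
print(tri(ray("wrist",(278,107),P),ray("scene",(222,282)),ray("side",(346.5,232))))
```

```text
bore in tool [-0.0003  0.0003 -0.0193] outer [ 0.0005  0.0004 -0.0193]
outer diameter at that depth [-0.0001  0.0377  0.    ]
top [ 0.5791 -0.2685  0.214 ] [ 0.3225 -0.0056  0.2079] [ 0.0806 -0.0014  0.052 ]
bush [ 0.5797 -0.2686  0.15  ] [ 0.3203 -0.0049  0.4639] [ 0.0801 -0.0012  0.116 ]
(array([ 0.5795, -0.2692,  0.2116]), [np.float64(0.7), np.float64(0.7), np.float64(0.5)])
```

Emit:
arm_command(dp=[[0.07, 0, 0], [0.14, -0.003, 0.05], [0.19, -0.005, 0.12], [0.19, -0.005, 0.16], [0.19, -0.005, 0.16]], turn=[[0, 0, 0], [0, 0, 0], [0, 0, 0], [0, 0, 0], [0, 0, 0]], jaw=[0.2, 0.2, 0.2, 0.2, 0.2])

```text
time_s: 6.72
eef_pos: [0.6082, -0.2844, 0.2259]
eef_rot: [-0.0, 0.258, 0.966, 0.0]
wrist_force: [-0.7, 0.1, -0.6]
opening: 0.449
grasp_force: 60.5
```

Run:
```python
from h import *
np.set_printoptions(precision=4,suppress=True)
P=pose();im=camera("wrist");cv2.imwrite("pics/w5.png",im);print(P[0],P[1],get_obs()["wrist_force"])
u=proj([.5791,-.2685,.214],P);print(u)
g=cv2.cvtColor(im,cv2.COLOR_BGR2GRAY)[int(u[1])-30:int(u[1])+30,int(u[0])-30:int(u[0])+30]
for v in(100,130,142):
  n,l,st,ce=cv2.connectedComponentsWithStats((g>v).astype(np.uint8));k=l[30,30];c=ce[k]+[int(u[0])-30,int(u[1])-30]
  w=plane(ray("wrist",c,P),.214);print(v,c,st[k],w,P[1].T@(w-P[0]))
cv2.imwrite("pics/z3.png",cv2.resize(im[180:340,200:360],(640,640),interpolation=2)[:600])
```

```text
[ 0.6082 -0.2844  0.2259] [[-0.8665  0.4992 -0.0008]
 [ 0.4992  0.8665  0.0006]
 [ 0.001   0.0002 -1.    ]] [ 0.12   -0.1981 -0.7946]
[278.9447 205.7361]
100 [278.8676 215.0287] [   0    0   60   60 1948] [ 0.5833 -0.271   0.214 ] [ 0.0282 -0.0008  0.0119]
130 [279.894  203.9946] [ 21  17  23  23 368] [ 0.5785 -0.2676  0.214 ] [ 0.034  -0.0003  0.0119]
142 [278.3011 205.4461] [ 21  22  20  18 269] [ 0.5788 -0.2687  0.214 ] [ 0.0333 -0.0011  0.0119]
```

View pics/z3.png

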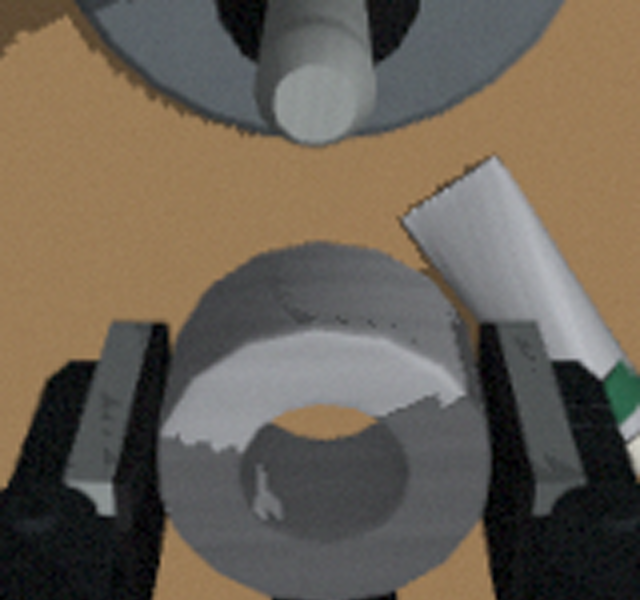

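The rod top is at (278.3,205.5), about 33 mm ahead of the bore. I move over it and lower slowly.

Emit:
arm_command(dp=[[0.05, -0.002, 0], [0.1, -0.005, 0], [0.133, -0.006, 0], [0.133, -0.006, 0], [0.133, -0.006, 0]], turn=[[0, 0, 0], [0, 0, 0], [0, 0, 0], [0, 0, 0], [0, 0, 0]], jaw=[0.2, 0.2, 0.2, 0.2, 0.2])

```text
time_s: 7.4
eef_pos: [0.5787, -0.2702, 0.2266]
eef_rot: [0.0, 0.259, 0.966, -0.0]
wrist_force: [0.2, -0.0, -0.7]
opening: 0.446
grasp_force: 60.5
```

Emit:
arm_command(dp=[[0, 0, 0.01], [0, 0, 0.025], [0, 0, 0.04], [0, 0, 0.05], [0, 0, 0.05]], turn=[[0, 0, 0], [0, 0, 0], [0, 0, 0], [0, 0, 0], [0, 0, 0]], jaw=[0.2, 0.2, 0.2, 0.2, 0.2])

```text
time_s: 8.02
eef_pos: [0.5785, -0.2699, 0.2134]
eef_rot: [-0.0, 0.259, 0.966, 0.0]
wrist_force: [0.2, 0.0, -0.3]
opening: 0.446
grasp_force: 60.5
```

Emit:
arm_command(dp=[[0, 0, 0.02], [0, 0, 0.04], [0, 0, 0.06], [0, 0, 0.08], [0, 0, 0.08]], turn=[[0, 0, 0], [0, 0, 0], [0, 0, 0], [0, 0, 0], [0, 0, 0]], jaw=[0.2, 0.2, 0.2, 0.2, 0.2])

```text
time_s: 8.65
eef_pos: [0.5783, -0.2698, 0.193]
eef_rot: [-0.001, 0.259, 0.966, 0.0]
wrist_force: [-0.4, -0.6, -0.5]
opening: 0.449
grasp_force: 60.5
```

Run:
```python
from h import *
P=pose();print(P[0],get_obs()["wrist_force"],get_obs()["torque"])
im=camera("wrist")[220:320,216:346];s=camera("side")[200:300,290:420]
cv2.imwrite("pics/z4.png",np.hstack([cv2.resize(i,(390,300),interpolation=2) for i in(im,s)]))
```

```text
[ 0.57831895 -0.26978847  0.19303614] [-0.4133107  -0.6335359  -0.54788287] [0.0118567  0.01334181 0.04149325]
```

View pics/z4.png

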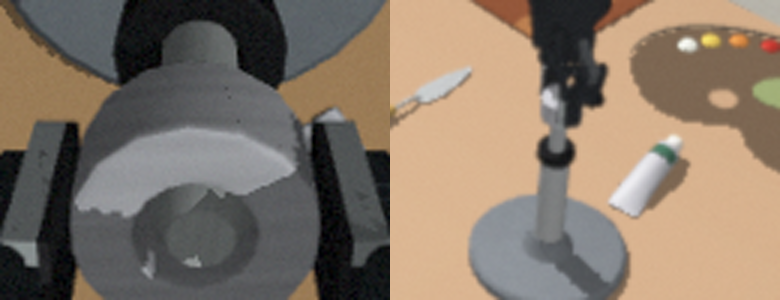

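Seen through the bore, the rod is about 1 mm to the right of centre. I shift tool +y by 1 mm and keep lowering.

Emit:
arm_command(dp=[[0, 0.004, 0], [-0.001, 0.004, 0.03], [-0.001, 0.004, 0.06], [-0.001, 0.004, 0.09], [-0.001, 0.004, 0.12]], turn=[[0, 0, 0], [0, 0, 0], [0, 0, 0], [0, 0, 0], [0, 0, 0]], jaw=[0.2, 0.2, 0.2, 0.2, 0.2])

```text
time_s: 9.38
eef_pos: [0.5793, -0.2692, 0.163]
eef_rot: [-0.0, 0.259, 0.966, 0.0]
wrist_force: [0.2, -0.3, -0.5]
opening: 0.444
grasp_force: 60.5
```

Emit:
arm_command(dp=[[0, 0, 0.004], [0, 0, 0.008], [0, 0, 0.012], [0, 0, 0.012]], turn=[[0, 0, 0], [0, 0, 0], [0, 0, 0], [0, 0, 0]], jaw=[0.2, 0.2, 0.2, 0.2])

```text
time_s: 9.88
eef_pos: [0.5794, -0.2693, 0.1609]
eef_rot: [0.0, 0.259, 0.966, -0.0]
wrist_force: [-0.1, 1.8, -0.2]
opening: 0.444
grasp_force: 60.5
```

Emit:
arm_command(dp=[[0, 0, 0.004], [0, 0, 0.008], [0, 0, 0.012], [0, 0, 0.016], [0, 0, 0.016]], turn=[[0, 0, 0], [0, 0, 0], [0, 0, 0], [0, 0, 0], [0, 0, 0]], jaw=[0.2, 0.2, 0.2, 0.2, 0.2])

```text
time_s: 10.5
eef_pos: [0.5793, -0.2693, 0.1566]
eef_rot: [-0.0, 0.259, 0.966, 0.0]
wrist_force: [-0.9, 0.5, 0.4]
opening: 0.445
grasp_force: 60.5
```

Emit:
arm_command(dp=[[0, 0, 0.002], [0, 0, 0.004], [0, 0, 0.004]], turn=[[0, 0, 0], [0, 0, 0], [0, 0, 0]], jaw=[0.2, 0.2, 0.2])

```text
time_s: 10.88
eef_pos: [0.5793, -0.2693, 0.1557]
eef_rot: [0.0, 0.259, 0.966, -0.0]
wrist_force: [0.1, 0.4, -0.5]
opening: 0.446
grasp_force: 60.5
```

Emit:
arm_command(dp=[[0, 0, 0.002], [0, 0, 0.004], [0, 0, 0.004]], turn=[[0, 0, 0], [0, 0, 0], [0, 0, 0]], jaw=[0.2, 0.2, 0.2])

```text
time_s: 11.25
eef_pos: [0.5793, -0.2693, 0.1548]
eef_rot: [-0.0, 0.259, 0.966, -0.0]
wrist_force: [-1.0, 1.4, -0.1]
opening: 0.446
grasp_force: 60.6
```

Emit:
arm_command(dp=[[0, 0, 0.002], [0, 0, 0.002], [0, 0, 0.002]], turn=[[0, 0, 0], [0, 0, 0], [0, 0, 0]], jaw=[0.2, 0.2, 0.2])

```text
time_s: 11.62
eef_pos: [0.5794, -0.2693, 0.1548]
eef_rot: [0.0, 0.259, 0.966, -0.0]
wrist_force: [-3.0, 1.2, 5.9]
opening: 0.449
grasp_force: 61.0
```

Contact at the expected height, 6 N. I release gently.

Emit:
arm_command(dp=[[0, 0, 0], [0, 0, 0], [0, 0, 0], [0, 0, 0], [0, 0, 0]], turn=[[0, 0, 0], [0, 0, 0], [0, 0, 0], [0, 0, 0], [0, 0, 0]], jaw=[0.47, 0.52, 0.58, 0.65, 0.7])

```text
time_s: 12.25
eef_pos: [0.5793, -0.2693, 0.1541]
eef_rot: [-0.0, 0.259, 0.966, 0.0]
wrist_force: [-0.3, 0.4, 0.5]
opening: 0.699
grasp_force: 0.0
```

Run:
```python
from h import *
P=pose();print(P[0],get_obs()["wrist_force"],get_obs()["opening"])
im=camera("wrist")[200:340,190:376];s=camera("side")[200:300,280:413]
cv2.imwrite("pics/z5.png",np.hstack([cv2.resize(i,(399,300),interpolation=2) for i in(im,s)]))
```

```text
[ 0.57933248 -0.26928743  0.15413985] [-0.31785612  0.39934752  0.54886983] 0.699165580782605
```

View pics/z5.png

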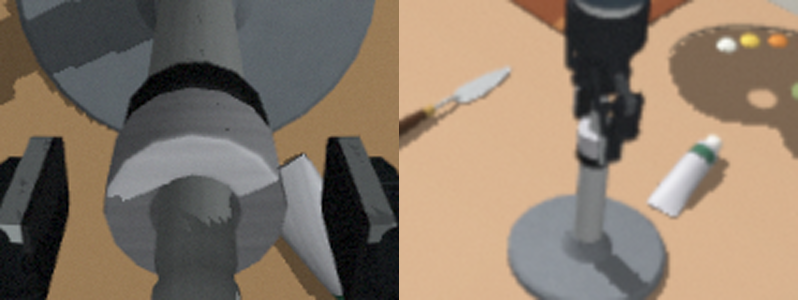

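The collar sits on the bush with the rod standing through it, and the fingers are about evenly spaced around it. I raise to the rod grip height and check the centring by numbers.

Emit:
arm_command(dp=[[0, 0, -0.02], [0, 0, -0.05], [0, 0, -0.08], [0, 0, -0.094], [0, 0, -0.094]], turn=[[0, 0, 0], [0, 0, 0], [0, 0, 0], [0, 0, 0], [0, 0, 0]], jaw=[0.7, 0.7, 0.7, 0.6, 0.5])

```text
time_s: 12.98
eef_pos: [0.5796, -0.2694, 0.1784]
eef_rot: [0.0, 0.259, 0.966, -0.0]
wrist_force: [0.1, -0.3, 0.6]
opening: 0.502
grasp_force: 0.0
```

Run:
```python
from h import *
np.set_printoptions(precision=4,suppress=True,linewidth=250)
P=pose();im=camera("wrist");cv2.imwrite("pics/w6.png",im);print(P[0],get_obs()["opening"])
I=(np.zeros(3),np.eye(3))
for z in(.174,.19,.2,.208,.214): print(z,proj([0,0,P[0][2]-z],I),[proj([0,s*.008,P[0][2]-z],I)[0].round(1) for s in(-1,1)])
g=cv2.cvtColor(im,cv2.COLOR_BGR2GRAY)
for r in range(276,360,6): print(r,g[r,232:332:3])
```

```text
[ 0.5796 -0.2694  0.1784] 0.5034608883397723
0.174 [280.5259 271.3436] [np.float64(265.0), np.float64(296.0)]
0.19 [280.5445 288.225 ] [np.float64(263.6), np.float64(297.5)]
0.2 [280.5579 300.3487] [np.float64(262.6), np.float64(298.5)]
0.208 [280.5699 311.0659] [np.float64(261.7), np.float64(299.4)]
0.214 [280.5797 319.7672] [np.float64(261.0), np.float64(300.1)]
276 [ 24  20  57 125 119  90  93  92  92  91  86  61  59  63  69  74  83  90  98 103 106  62  71  91  88  90  87  89  85 136 140  13  14  14]
282 [ 21  23  16 126 123  86  88  90  90  89  89  68  62  64  69  75  85  93 101 104  68  61  85  91  88  89  91  92 116 136 125  10  19  18]
288 [  9   4  14 124 126 126 109  90  89  87  90  63  58  63  66  62  71  73  87  91  66  63  78  86  84  85  82 100 115 121  69   7   3  14]
294 [ 15  13   8 125 122 127 124 125  99  89  87  69  60  67  75  87  94  98 106 107 106  56  89  91  88 124 123  77  73 104  83  14   0  14]
300 [  3   6  65 126 127 127 127 126 124 127 126  64  66  70  76  93 109  76 121 112  72  68  76 126 124 127 125 126  76  76  72  13   5  11]
306 [  9  17 127 125 12
[... 554 characters left out ...]
125 125 125 127 126 125 124 125 124 124 123 125 124 123 125 128 127 127 126 126 125 127 130 124 126 128 127 126 126 130 124 102   7]
336 [121 126 125 123 126 123 126 126 127 125 127 126 125 126 128 123 125 123 124 127 125 127 127 125 126 126 127 123 126 127 124 124 122  11]
342 [127 125 127 126 126 122 125 127 128 124 128 125 124 126 125 125 127 123 124 125 126 124 124 124 127 127 125 127 126 129 126 124 126  74]
348 [126 123 125 126 124 125 123 127 126 125 123 127 125 127 125 126 126 124 125 126 125 126 125 125 125 127 127 125 125 123 128 126 126 129]
354 [123 124 125 128 126 124 126 126 123 125 127 125 124 130 126 126 127 128 125 125 126 122 125 127 125 127 125 127 125 126 126 126 125 121]
```

The rod's centre is at column 281.4 and the fingers' centre at 281.0, so it is centred within 0.2 mm. I close on the rod.

Emit:
arm_command(dp=[[0, 0, 0], [0, 0, 0], [0, 0, 0], [0, 0, 0], [0, 0, 0]], turn=[[0, 0, 0], [0, 0, 0], [0, 0, 0], [0, 0, 0], [0, 0, 0]], jaw=[0.4, 0.32, 0.26, 0.22, 0.19])

```text
time_s: 13.65
eef_pos: [0.5793, -0.2692, 0.1777]
eef_rot: [-0.0, 0.259, 0.966, 0.0]
wrist_force: [-0.3, -0.1, -0.4]
opening: 0.19
grasp_force: 0.0
```

Emit:
arm_command(dp=[[0, 0, 0], [0, 0, 0], [0, 0, 0], [0, 0, 0], [0, 0, 0]], turn=[[0, 0, 0], [0, 0, 0], [0, 0, 0], [0, 0, 0], [0, 0, 0]], jaw=[0.15, 0.05, 0, 0, 0])

```text
time_s: 14.28
eef_pos: [0.5794, -0.2692, 0.1779]
eef_rot: [0.0, 0.259, 0.966, 0.0]
wrist_force: [-1.0, 1.6, 2.2]
opening: 0.17
grasp_force: 58.4
```

Emit:
arm_command(dp=[[0, 0, -0.01], [0, 0, -0.025], [0, 0, -0.04], [0, 0, -0.055], [0, 0, -0.07]], turn=[[0, 0, 0], [0, 0, 0], [0, 0, 0], [0, 0, 0], [0, 0, 0]], jaw=[0, 0, 0, 0, 0])

```text
time_s: 14.9
eef_pos: [0.5793, -0.2693, 0.1955]
eef_rot: [-0.0, 0.259, 0.966, 0.0]
wrist_force: [-0.9, -0.8, -4.0]
opening: 0.167
grasp_force: 58.4
```

Run:
```python
from h import *
np.set_printoptions(precision=4,suppress=True)
o=get_obs();P=pose();im=camera("wrist");cv2.imwrite("pics/w7.png",im);print(P[0],P[1][:,2],o["wrist_force"],o["torque"],o["opening"])
I=(np.zeros(3),np.eye(3))
for z in (.174,.15): print(proj([0,0,P[0][2]-z],I),proj([.02,0,P[0][2]-z],I))
# height of collar top: width of bright/grey ring at columns
g=cv2.cvtColor(im,cv2.COLOR_BGR2GRAY)
print(g[200:290:3,281]);print(g[200:290:3,262])
```

```text
[ 0.5793 -0.2693  0.1955] [-0.  0. -1.] [-0.8579 -0.8448 -4.0407] [-0.0297 -0.0065 -0.0516] 0.1674163093344512
[280.5093 256.0504] [280.4817 223.0712]
[280.4903 238.4998] [280.4653 208.5049]
[ 91  87  13  16  74  90  86  88  94 156 148 153 148 143  86  82  82  83
  65  67  63  65  68  66  62  65  70  69  65  63]
[ 53  59  95  94  20  10  59  70  69  67 101 147 148 146 144 149 149  87
  90  84  65  41  44  38  18  17  14  14   3  11]
```

The rod is moving, side forces are under 1 N and the collar's rim is still where the tube mouth should put it. I continue.

Emit:
arm_command(dp=[[0, 0, -0.02], [0, 0, -0.045], [0, 0, -0.07], [0, 0, -0.095], [0, 0, -0.12]], turn=[[0, 0, 0], [0, 0, 0], [0, 0, 0], [0, 0, 0], [0, 0, 0]], jaw=[0, 0, 0, 0, 0])

```text
time_s: 15.58
eef_pos: [0.5794, -0.2693, 0.2258]
eef_rot: [0.0, 0.259, 0.966, -0.0]
wrist_force: [0.4, -0.1, -3.9]
opening: 0.167
grasp_force: 58.4
```

Emit:
arm_command(dp=[[0, 0, -0.025], [0, 0, -0.05], [0, 0, -0.075], [0, 0, -0.1], [0, 0, -0.117]], turn=[[0, 0, 0], [0, 0, 0], [0, 0, 0], [0, 0, 0], [0, 0, 0]], jaw=[0, 0, 0, 0, 0])

```text
time_s: 16.2
eef_pos: [0.5794, -0.2693, 0.2551]
eef_rot: [0.0, 0.259, 0.966, -0.0]
wrist_force: [0.3, -0.3, -4.4]
opening: 0.169
grasp_force: 58.4
```

Emit:
arm_command(dp=[[0, 0, 0], [0, 0, 0], [0, 0, 0]], turn=[[0, 0, 0], [0, 0, 0], [0, 0, 0]], jaw=[0, 0, 0])

```text
time_s: 16.58
eef_pos: [0.5792, -0.2691, 0.2542]
eef_rot: [-0.0, 0.259, 0.966, 0.0]
wrist_force: [0.5, -0.2, -4.2]
opening: 0.166
grasp_force: 58.4
```

Emit:
arm_command(dp=[[0, 0, -0.006], [0, 0, -0.013], [0, 0, -0.013], [0, 0, -0.013]], turn=[[0, 0, 0], [0, 0, 0], [0, 0, 0], [0, 0, 0]], jaw=[0, 0, 0, 0])

```text
time_s: 17.08
eef_pos: [0.5793, -0.2693, 0.2578]
eef_rot: [0.0, 0.259, 0.966, -0.0]
wrist_force: [-0.5, -0.4, -3.7]
opening: 0.164
grasp_force: 58.4
```

Run:
```python
from h import *
np.set_printoptions(precision=4,suppress=True,linewidth=200)
zs=[]
for i in range(8):
    P=pose();zs.append(P[0]);im=camera("wrist")
print(np.mean(zs,0),get_obs()["wrist_force"],get_obs()["torque"],get_obs()["time_s"])
P=(np.mean(zs,0),P[1]);I=(np.zeros(3),np.eye(3))
for z in (.174,.15): print(z,"front",proj([.02,0,P[0][2]-z],I),"centre",proj([0,0,P[0][2]-z],I))
g=cv2.cvtColor(im,cv2.COLOR_BGR2GRAY);h=cv2.cvtColor(cv2.imread("pics/w7.png"),cv2.COLOR_BGR2GRAY)
print(g[150:260:2,281]);print(g[150:260:2,255])
# rod-in-hand rows, then/now (slip check), and level of foot
for r in range(288,336,5): print(r,h[r,262:302:4],g[r,262:302:4])
a=cv2.imread("pics/side0.png");b=camera("side");d=cv2.absdiff(a,b).max(2)>40
print("foot px changed",d[280:300,322:365].sum(),"of",20*43)
hs=cv2.cvtColor(im,cv2.COLOR_BGR2HSV);cv2.imwrite("pics/w8.png",im)
for n,i in(("before",a),("after",b)):
    q=cv2.cvtColor(i,cv2.COLOR_BGR2GRAY);print(n,q[290,310:380:2])
```

```text
[ 0.5793 -0.2692  0.2577] [-0.276   0.4776 -2.7774] [ 0.0037 -0.0175 -0.0079] 17.475
0.174 front [280.4459 191.1531] centre [280.4674 217.1715]
0.15 front [280.4366 182.7774] centre [280.4563 206.7253]
[ 82  84  79  82  76  86  84  79  80  84  88  88  86  88  85  77   9  18  86  87  93  91 153 144 147 150 148 142  97  83  84  86  85  84  84  82  86  84  84  83  85  79  85  84  82  83  83  84  78
  82  80  82  82  63  62]
[ 98  99  99 101  97  98  97  98  98  81  60  61  59  63  59  60  57  62  59  56  58  55  93  90  92  96  92  96  93  91  80  85  84  82  84  88  75  63 115 123 121 123 124 125 124 124 124 126 123
 126 124 128 124 125 120]
288 [10 56 60 62 66 65 63 64 62 12] [13 58 57 65 65 63 61 65 65 13]
293 [ 6 48 60 70 70 67 65 64 59  6] [18 51 60 65 67 67 67 67 60  5]
298 [15 62 70 71 75 73 71 73 66  1] [19 57 65 75 72 72 72 70 66  7]
303 [31 67 70 73 79 70 74 73 71 24] [28 65 70 73 79 75 74 71 73 18]
308 [10 69 72 75 78 76 79 72 71 28] [17 69 73 76 77 75 79 74 69 30]
313 [12 66 75 84 86 84 84 78 70 25] [17 68 73 82 89 84 82 77 71 19]
318 [15 63 88 85 87 88 84 88 67 13] [13 63 86 79 86 85 83 86 68 20]
323 [ 17 123  87  86  83  86  86  87 121  18] [ 19 124  88  86  86  85  85  86 122  11]
328 [ 14 125 125 105  88 141 131 123 127  18] [ 21 125 125 103  83 127  95 125 125  20]
333 [ 18 126 124 124 123 125 121 123 125  22] [ 12 124 125 124 122 126 124 123 124   9]
foot px changed 432 of 860
before [100 154 178 173  94  84  83  83  81  83  82  83  83  82  83  84  82  82  82  81  80  80  80  81 114 130 131 129 104  94 163 177 177 176 177]
after [186 188 186 184 121 141 148 147 147 149 148 147 147 147 146 146 146 144 113  92  85  86  85  85 121 136 139 138 110 100 172 187 186 187 185]
```

```bash
python3 -c "
from bench import *
print(hand_in())"
```

```text
the job is handed in; nothing more can be done
None
```

The job is handed in with the collar on the tube mouth, the rod drawn up about 80 mm and held steady with no slip, and the stand unmoved as far as the images show; by mistake I viewed 12 pictures, over the limit of 10.

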